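Hold the flux flask down in the sprung refill cradle

ROBOT

A 7-joint arm with a two-finger parallel gripper is mounted at the origin on the work surface. World frame = base frame: x ahead of the robot, y to its left, z up, the work surface at z = 0. Lengths are in m, angles in rad, forces in N, time in s.
With the tool pointing down it reaches from about 0.4 to 0.85 m from the base axis. Payload 10.4 kg.
Tool frame: the origin (TCP) lies at the very end of the fingers, on their centre line; the grasp point (between the pads) lies 19 mm behind it; z points along the fingers, y is the line along which they close (so a half turn about z gives the same grasp; the last joint's range is limited). The gripper opens to 85 mm and grips with 20 to 120 N. Pads are 22 mm wide; open, the fingers measure 114 mm over their backs; the gripper's body (76 mm by 85 mm) begins 54 mm behind the grasp point. The pads swing forward as they close: fully open they stand 13 mm farther back than shut.
Start: joints at [1.24, 0.332, -0.065, 1.46, 0.022, 1.35, -0.088], TCP at [0.189, -0.596, 0.231] pointing down, gripper open.
Joint ranges: [-2.6, 2.6], [-0.5, 2.12], [-1.47, 1.34], [0.16, 2.42], [-1.27, 4.41], [0.06, 2.06], [-2.6, 2.6]. Speed limits (rad/s): [2.22, 2.22, 2.79, 2.79, 3.14, 3.14, 3.14].

INTERFACE

Orientations are given as a unit quaternion [x, y, z, w].
In Python, from workcell import manip, vision, order gives the robot as it stands. The module is installed in compiled form; this text tells all that it offers.
- The arm moves only by the tool move_arm, never from a script. Its argument "motion" is a list of rows, each a list of 3 entries, a list of its own where there are three numbers: the shift along the tool's x, y, z scaled (see below), then the turn, a rotation vector about the tool's x, y, z scaled (see below), then the opening, from -1 (shut) to 1 (fully open). In form: [[[dx, dy, dz], [wx, wy, wz], hand], ...]. A call has 1 to 12 rows; each row shifts and turns the commanded pose from where the row before left it, along the tool's axes as they then stand; what a row does not reach is not made up. The controller multiplies each number of a shift by 0.75 m and each number of a turn by pi/4 rad. A row lasts 1/10 s, in which the tool goes at most 50 mm and 8.59 degrees, less where a joint would pass 70% of its speed; a pose out of reach is approached as far as the arm can. A call with a number of a shift or a turn outside -1 to 1 is refused whole. A call with a gripper value outside its range is refused whole. The fingers move at their own pace and stop on an object; "newtons" is the grip in N (left out, the last holds). Time passes only in rows, so rows that do not move let the fingers close. It gives the time, the measured TCP pose, the force, the opening and the grip force at its end, in the units of the state.
- manip.get_obs(): the state, without advancing time (a new reading comes with each control period).
- vision.camera(name): name is "scene" or "side" or "wrist"; returns a dict with "pixels" (400x640x3 uint8, red, green, blue), "fx", "fy", "cx", "cy" (pixels), "R" (3x3) and "t" (3): a world point X has camera coordinates R X + t. Camera axes: x right, y down, z forward; pixel columns grow to the right and rows downward; lengths in m; the calibration is good to about 2 mm. A picture is of the moment at which its call begins. There is no depth.
- order.hand_in(): hands the job in; it is judged then, once.
The state is a dict: "clock": time; "joint_pos": joint angles; "joint_velocities": joint speeds; "tau": joint torques, N m; "position": TCP position; "ee_rot": TCP orientation; "ft_force": force on the tool from outside, world axes, zero at the start; "torque": the same for the moment, N m; "grip_width": opening from 0.0 (shut) to 1.0 (fully open); "grasp_force": force on a finger pad.
Only numpy, scipy, OpenCV 4.12 (cv2) and the standard library are available. Lean on these libraries where they do the work, as an engineer would, in place of code of your own. Each camera call takes 0.05 s, during which the arm holds its last target. There are 200 camera calls.

TASK

Slide the amber flask with the blue cap out of the open end of its keeper bay (the lips over its shoulders stop it from being lifted out), then set it upright in the teal spring ring of the refill cradle and, touching only the flask, press it down until the ring is fully down against its stop. The refill valve stays open only while the ring is down, so finish while still holding the flask pressed down: do not let go. Leave the solder spool, the small white bottle and the tip cleaner where they stand, and do not tip the flask over.

Things in the scene. Friction and masses are not known exactly. Their poses are not given: they have to be found in the camera images.
- flask: amber rigid plastic flask, 112 mm tall, about 0.2 kg. Origin: centre of its flat underside, z up its axis. Foot 40 mm across; round bulb 64 mm across (centred 25 mm up); neck 24 mm across, 55 to 72 mm up; ribbed blue cap, the place to grip, 29 mm across (31 over the ribs), 72 to 112 mm up. Starts standing on the table inside the bay.
- bay: fixed white channel with teal lips along its own x, open at -x (towards the robot, +-0.45 rad), a 40 mm high stop at +x. Origin: centre of its footprint on the table. 130 mm long, 84 wide, 72 clear between walls, no floor. Lips 55 to 60 mm up, full length, leave a 40 mm slot for the flask's neck. Bulb clear of the lips once the flask's origin is at bay x below -92 mm.
- bay_mouth (a point): middle of the bay's open end, on the table, 65 mm from the bay's origin along its -x; axes as the bay's.
- cradle: fixed cradle: aluminium base plate 100 x 150 x 12 mm (x, y, z), origin at the centre of its underside on the table; two black-capped guide rods at y = +52 and -52 mm, 92 mm high, carry the spring ring between them. The brass boss at the centre, 24 mm high, is not reached by the flask.
- ring_seat (a point): point on the ring's vertical axis where the centre of the flask's underside lies when seated; moves down with the ring; z up. 66 mm above the table with the ring up, 44 mm fully down. The ring is a teal funnel, 12 mm high above this point, 61 mm wide inside at its top, 43 mm at its bottom, over the cradle's origin.
- ring (a joint): how far the ring is pressed down, in m: 0 up, 0.022 fully down against its stop. Springs push it up with about 5 N at the top and 14 N fully down, so the flask's weight alone does not lower it and it rises when let go.
- spool: solder spool standing on end, 60 mm across, 38 mm high, black flanges; origin at the centre of its underside. Bystander.
- bottle: small white plastic bottle with red cap, 44 mm across, 95 mm high; origin at the centre of its underside. Bystander.
- tip_cleaner: black tip-cleaner pot with brass wool, 60 mm across, 47 mm high; origin at the centre of its underside. Bystander.
Not all that is in view belongs to the job. Of the things that look like the cradle, the smaller one is meant.

How it is judged:
On the way:
1. the flask has been drawn out of the bay's open end, upright (x of flask in the frame of bay below -0.08 m and angle between flask's own z axis and vertical below 0.35 rad), for 0.1 s.
At the end, for the whole second after the job is handed in: the flask sits upright (0.15 rad) in the ring, within 6 mm of its axis and 5 mm of its seat height; the ring is at least 18 of its 22 mm down, pressed by the flask alone (over 6 N); the fingers bear on the flask (over 3 N), no robot part touches the cradle; the flask is still (value of joint ring above 0.018 m and horizontal distance between flask and ring_seat below 0.006 m and z of flask in the frame of ring_seat between -0.005 and 0.005 m and angle between flask's own z axis and vertical below 0.15 rad and contact force between flask and cradle above 6 N and contact force between the fingers and flask above 3 N and contact force between each of the arm, the fingers and cradle below 1 N and linear speed of flask below 0.02 m/s); the arm keeps its last pose, push and grip.
It fails at once if the solder spool is pushed more than 20 mm (distance of spool from where it was at the start of the episode above 0.02 m).
It fails at once if the white bottle is pushed more than 20 mm or knocked over (distance of bottle from where it was at the start of the episode above 0.02 m or angle between bottle's own z axis and vertical above 0.5 rad).
It fails at once if the tip cleaner is pushed more than 20 mm (distance of tip_cleaner from where it was at the start of the episode above 0.02 m).
It fails at once if the flask is tipped over (angle between flask's own z axis and vertical above 0.7 rad).
It also fails if it takes over 46 s, if anything falls off the work surface, if the arm or the gripper's body presses on something with over 40 N, if the wrist force passes 120 N, or if a joint passes its speed limit or range.

## Working session

There is one attempt and no reset: what is moved stays moved. The work goes in short steps, Python scripts to look and compute and a tool call to move; the robot and the scene stay as the last step left them, time stands still between calls to the robot, and variables do not carry over. Pictures are saved under pics/ and viewed, at most 10 in all, crops included, and the job is handed in when it is done.

Besides the shell and the picture viewer there is one more tool, called after "Request:" as name([rows], argument=value, ...), one row to a line, values as JSON. move_arm: Moves the arm, as the interface text tells. Its arguments: {"type":"object","properties":{"motion":{"type":"array"},"newtons":{"type":"number"}},"required":["motion"]}

```bash
mkdir -p pics; python3 - <<'E'
from workcell import manip, vision
import cv2,numpy as np,pickle
print(manip.get_obs())
for n in("scene","side"):
    c=vision.camera(n); pickle.dump(c,open(n+".pkl","wb"))
    cv2.imwrite(f"pics/{n}0.png",c["pixels"][:,:,::-1]); print(n,c["fx"],c["cx"],c["cy"],np.round(c["R"],3).tolist(),c["t"], -c["R"].T@c["t"])
E
```

```text
{'clock': 0.0, 'joint_pos': array([ 1.24039472,  0.33289971, -0.06469677,  1.46093217,  0.02159313,
        1.34989615, -0.08846743]), 'joint_velocities': array([-0.00048967,  0.00123911,  0.00053304, -0.00023008,  0.00044769,
       -0.00207177,  0.0010843 ]), 'tau': array([-8.85476475e-04, -6.25436068e+01,  4.87431767e-02, -3.91595793e+01,
        1.63119711e-02,  1.00721078e-02, -1.69134944e-05]), 'position': array([ 0.18923559, -0.59527364,  0.23050291]), 'ee_rot': array([ 9.88176631e-01,  1.53318061e-01, -1.40016977e-04, -7.06350572e-04]), 'ft_force': array([-0.1066948 , -0.04592774, -0.52074346]), 'torque': array([ 0.01741926, -0.0116561 , -0.02091852]), 'grasp_force': 0.0, 'grip_width': 1.001162965216012}
scene 389.0101778318123 318.09740633956443 198.15959764973033 [[-0.083, 0.996, -0.018], [0.778, 0.054, -0.626], [-0.623, -0.066, -0.779]] [-0.0685762  -0.40700891  1.60292407] [1.30949874 0.19601446 0.99323507]
side 481.5015246342733 313.7402862268949 194.4456128527934 [[0.801, -0.599, -0.014], [-0.43, -0.559, -0.708], [0.416, 0.573, -0.706]] [-0.39420075  0.33635137  1.4883682 ] [-0.15918012 -0.90135941  1.28295724]
```

View pics/scene0.png

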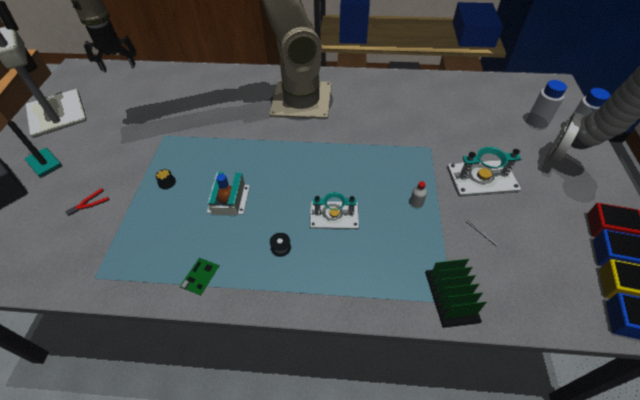

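View pics/side0.png

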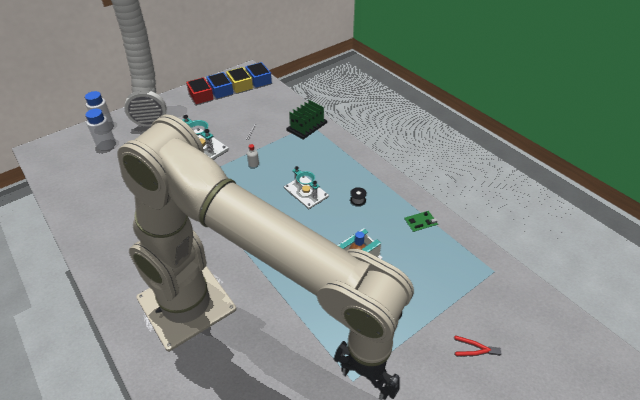

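The scene view shows the flask in its bay at about (225,190), the spool at (280,244), the bottle at (419,195) and the tip cleaner at (165,179). There are two cradle candidates: one at (334,210) on the mat, and one at (485,172) that looks larger although it is at a similar distance. The one at (334,210) fits "smaller", so I'll confirm it in an enlarged crop.

```bash
python3 - <<'E'
import cv2,numpy as np,pickle
S=pickle.load(open("scene.pkl","rb"))["pixels"];D=pickle.load(open("side.pkl","rb"))["pixels"]
def cr(I,u,v,w,h,k): return cv2.resize(I[v:v+h,u:u+w],None,fx=k,fy=k,interpolation=cv2.INTER_CUBIC)
a=cr(S,200,160,66,66,6);b=cr(S,300,180,66,66,6)
c=cr(D,270,150,66,33,6);d=cr(D,330,222,66,33,6)
top=np.hstack([a,b]);bot=np.hstack([c,d])
cv2.imwrite("pics/crop.png",np.vstack([top,bot])[:,:,::-1])
def ray(c,u,v,z):
    p=c["R"].T@np.array([(u-c["cx"])/c["fx"],(v-c["cy"])/c["fy"],1]);o=-c["R"].T@c["t"];return o+p*(z-o[2])/p[2]
cs=pickle.load(open("scene.pkl","rb"))
for n,u,v,z in[("cradle big L",449,167,.0),("big R",519,191,0),("small L",311,228,.012),("small R",358,227,.012),("bigf L",456,194,.012),("bigf R",519,191,.012),("spool",281,250,0),("bottle",418,207,0),("tip",166,186,0),("cap",222,176,.11)]: print(n,ray(cs,u,v,z).round(3))
E
```

```text
cradle big L [0.346 0.554 0.   ]
big R [ 0.44   0.768 -0.   ]
small L [0.643 0.101 0.012]
small R [0.629 0.244 0.012]
bigf L [0.477 0.557 0.012]
bigf R [0.45  0.761 0.012]
spool [0.72  0.019 0.   ]
bottle [0.53  0.434 0.   ]
tip [ 0.499 -0.407 -0.   ]
cap [ 0.537 -0.18   0.11 ]
```

View pics/crop.png

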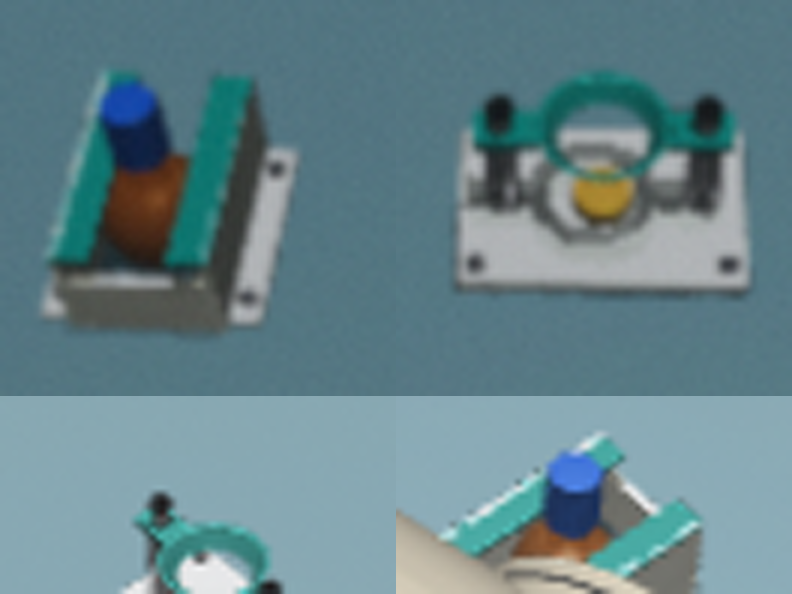

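The small cradle's front edge measures about 0.144 m and the other one's about 0.205 m. The cradle at (334,210) is therefore the one meant, with a 150 mm plate. The crop shows the cap top at scene (221.3,176.8) and side (359.1,234.1), and the rod caps at scene (316.8,197.6) and (351.6,197.6).

```bash
cat >h.py <<'E'
import cv2,numpy as np,pickle
def ray(c,u,v,z):
    p=c["R"].T@np.array([(u-c["cx"])/c["fx"],(v-c["cy"])/c["fy"],1]);o=-c["R"].T@c["t"];return o+p*(z-o[2])/p[2]
def P(c): return np.diag([1,1,1.])@np.array([[c["fx"],0,c["cx"]],[0,c["fy"],c["cy"]],[0,0,1]])@np.c_[c["R"],c["t"]]
def tri(c1,p1,c2,p2):
    X=cv2.triangulatePoints(P(c1),P(c2),np.array(p1,float),np.array(p2,float))[:,0];return X[:3]/X[3]
def proj(c,X):
    x=P(c)@np.r_[X,1];return x[:2]/x[2]
E
python3 - <<'E'
from h import *
s=pickle.load(open("scene.pkl","rb"));d=pickle.load(open("side.pkl","rb"))
t=lambda *a:tri(s,a[0],d,a[1]).round(4)
print("cap",t((221.3,176.8),(359.1,234.1)))
# scene-left rod (smaller y) = side-right
print("rodL",t((316.8,197.6),(314.6,181.4)),"rodR",t((351.6,197.6),(296.2,166.9)))
c=lambda x,y,ox,oy:((x+.5)/6-.5+ox,(y+.5)/6-.5+oy)
for n,x,y in[("Lfar",105,72),("Lnear",52,262),("Rfar",255,78),("Rnear",208,265)]: print(n,ray(s,*c(x,y,200,160),.06).round(4))
for n,x,y in[("plateL",458,290),("plateR",748,292),("farL",460,130),("farR",743,140)]: print(n,ray(s,*c(x-396,y,300,180),.012).round(4))
for n,x,y in[("rodL",499,108),("rodR",708,108)]: print(n,ray(s,*c(x-396,y,300,180),.09).round(4))
E
```

```text
cap [ 0.5402 -0.1807  0.1108]
rodL [0.5861 0.1169 0.0921] rodR [0.5788 0.2205 0.0926]
Lfar [ 0.4751 -0.2226  0.06  ]
Lnear [ 0.6068 -0.2173  0.06  ]
Rfar [ 0.4739 -0.1395  0.06  ]
Rnear [ 0.6031 -0.137   0.06  ]
plateL [0.6429 0.0978 0.012 ]
plateR [0.6336 0.2446 0.012 ]
farL [0.5396 0.0888 0.012 ]
farR [0.5359 0.2401 0.012 ]
rodL [0.5856 0.1154 0.09  ]
rodR [0.5784 0.2189 0.09  ]
```

The heights check out: cap top at 0.111 m, rod caps at 0.092 m, rod spacing 104 mm and lip width 83 mm. That puts the flask at (0.540,-0.181), the bay centre at (0.540,-0.179) with yaw about 0.03, and the ring axis at (0.5825,0.169). I'll move above the flask.

Request:
move_arm([
  [[0.051, -0.032, 0.004], [0, 0, 0], 1],
  [[0.051, -0.032, 0.004], [0, 0, 0], 1],
  [[0.051, -0.032, 0.004], [0, 0, 0], 1],
  [[0.051, -0.032, 0.004], [0, 0, 0], 1],
  [[0.051, -0.032, 0.004], [0, 0, 0], 1],
  [[0.051, -0.032, 0.004], [0, 0, 0], 1],
  [[0.051, -0.032, 0.004], [0, 0, 0], 1],
  [[0.051, -0.032, 0.004], [0, 0, 0], 1],
  [[0.051, -0.032, 0.004], [0, 0, 0], 1],
  [[0.051, -0.032, 0.004], [0, 0, 0], 1],
  [[0.051, -0.032, 0.004], [0, 0, 0], 1],
  [[0.051, -0.032, 0.004], [0, 0, 0], 1],
])

```text
clock: 1.3
position: [0.5403, -0.1806, 0.195]
ee_rot: [0.988, 0.153, -0.0, 0.0]
ft_force: [1.4, -0.5, 0.2]
grip_width: 0.999
grasp_force: 0.0
```

Request:
move_arm([
  [[0, 0, 0], [0, 0, 0.12], 1],
  [[0, 0, 0], [0, 0, 0.12], 1],
  [[0, 0, 0], [0, 0, 0.115], 1],
  [[0, 0, 0], [0, 0, 0], 1],
  [[0, 0, 0], [0, 0, 0], 1],
  [[0, 0, 0], [0, 0, 0], 1],
])

```text
clock: 1.9
position: [0.5394, -0.1822, 0.1952]
ee_rot: [1.0, 0.015, -0.0, 0.0]
ft_force: [-0.4, -0.1, 0.8]
grip_width: 1.001
grasp_force: 0.0
```

```bash
python3 - <<'E'
from h import *
from workcell import manip,vision
from scipy.spatial.transform import Rotation as Ro
o=manip.get_obs();R=Ro.from_quat(o["ee_rot"])
print(o["clock"],o["position"],R.as_matrix().round(4).tolist(),o["joint_pos"].round(2))
c=vision.camera("wrist");pickle.dump(c,open("w1.pkl","wb"));cv2.imwrite("pics/w1.png",c["pixels"][:,:,::-1])
print((-c["R"].T@c["t"]).round(3),"cap",proj(c,[.5402,-.1807,.112]),"ring",proj(c,[.5825,.169,.078]))
print("tool delta to flask",R.inv().apply(np.array([.5402,-.1807,.074])-o["position"])/.75)
E
```

```text
1.9 [ 0.53944863 -0.18218951  0.19523873] [[0.9995, 0.0309, -0.0001], [0.0309, -0.9995, -0.0], [-0.0001, 0.0, -1.0]] [ 0.58  0.26 -0.4   1.64  0.11  1.26 -1.37]
[ 0.624 -0.179  0.337] cap [319.02207524 207.79131938] ring [-149.3593396  124.5347649]
tool delta to flask [ 0.00108037 -0.0019564   0.1616515 ]
```

View pics/w1.png

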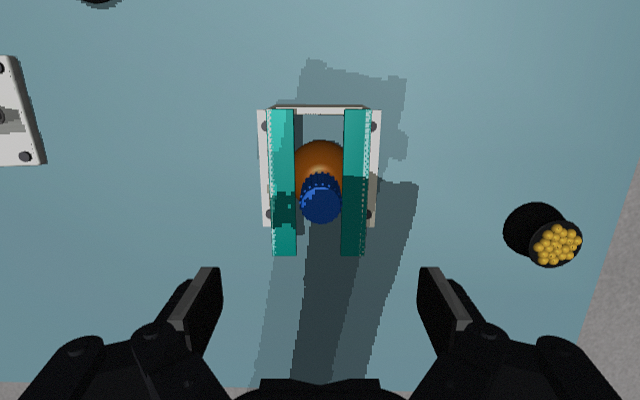

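The wrist view shows the cap top at about (320.5,206), within about 1 mm of the predicted (319,208). The slot is centred at column 319.5 and the bay lips run vertically, so the yaw is right. I'll descend and grip.

Request:
move_arm([
  [[0.001, -0.001, 0.02], [0, 0, 0], 1],
  [[0, 0, 0.02], [0, 0, 0], 1],
  [[0, 0, 0.02], [0, 0, 0], 1],
  [[0, 0, 0.02], [0, 0, 0], 1],
  [[0, 0, 0.02], [0, 0, 0], 1],
  [[0, 0, 0.02], [0, 0, 0], 1],
  [[0, 0, 0.02], [0, 0, 0], 1],
  [[0, 0, 0.02], [0, 0, 0], 1],
  [[0, 0, 0], [0, 0, 0], 1],
  [[0, 0, 0], [0, 0, 0], 1],
], newtons=50)

```text
clock: 2.95
position: [0.5403, -0.1813, 0.0752]
ee_rot: [1.0, 0.015, -0.0, -0.0]
ft_force: [-0.1, -0.3, 0.8]
grip_width: 0.997
grasp_force: 0.0
```

Request:
move_arm([
  [[0, 0, 0], [0, 0, 0], -1],
  [[0, 0, 0], [0, 0, 0], -1],
  [[0, 0, 0], [0, 0, 0], -1],
  [[0, 0, 0], [0, 0, 0], -1],
  [[0, 0, 0], [0, 0, 0], -1],
  [[0, 0, 0], [0, 0, 0], -1],
  [[0, 0, 0], [0, 0, 0], -1],
  [[0, 0, 0], [0, 0, 0], -1],
  [[0, 0, 0], [0, 0, 0], -1],
  [[0, 0, 0], [0, 0, 0], -1],
], newtons=50)

```text
clock: 3.95
position: [0.5406, -0.1816, 0.0758]
ee_rot: [1.0, 0.014, 0.0, 0.0]
ft_force: [-0.9, -1.3, 5.6]
grip_width: 0.325
grasp_force: 49.1
```

The cap is gripped. I'll lift about 1.5 mm to relieve the 5 N load, then slide it 120 mm towards -x.

Request:
move_arm([
  [[0, 0, -0.002], [0, 0, 0], -1],
  [[-0.008, 0, 0], [0, 0, 0], -1],
  [[-0.016, 0, 0], [0, 0, 0], -1],
  [[-0.016, 0, 0], [0, 0, 0], -1],
  [[-0.016, 0, 0], [0, 0, 0], -1],
  [[-0.016, 0, 0], [0, 0, 0], -1],
  [[-0.016, 0, 0], [0, 0, 0], -1],
])

```text
clock: 4.65
position: [0.4731, -0.1834, 0.0769]
ee_rot: [1.0, 0.014, 0.0, 0.0]
ft_force: [-0.5, -0.2, -1.5]
grip_width: 0.326
grasp_force: 49.3
```

Request:
move_arm([
  [[-0.016, 0, 0], [0, 0, 0], -1],
  [[-0.016, 0, 0], [0, 0, 0], -1],
  [[-0.016, 0, 0], [0, 0, 0], -1],
  [[-0.016, 0, 0], [0, 0, 0], -1],
  [[-0.008, 0, 0], [0, 0, 0], -1],
  [[0, 0, 0], [0, 0, 0], -1],
  [[0, 0, 0], [0, 0, 0], -1],
  [[0, 0, 0], [0, 0, 0], -1],
])

```text
clock: 5.45
position: [0.4209, -0.1847, 0.0769]
ee_rot: [1.0, 0.015, 0.0, -0.0]
ft_force: [-0.5, -0.1, -2.0]
grip_width: 0.325
grasp_force: 49.3
```

```bash
python3 - <<'E'
from h import *
from workcell import manip,vision
o=manip.get_obs();print(o["position"],o["ft_force"],o["grasp_force"])
s=vision.camera("scene");w=vision.camera("wrist")
a=cv2.resize(s["pixels"][130:230,190:320],None,fx=4,fy=4,interpolation=cv2.INTER_CUBIC)
cv2.imwrite("pics/out.png",np.hstack([a,cv2.resize(w["pixels"],(280,400)[::1])])[:,:,::-1])
E
```

```text
[ 0.42088781 -0.18470918  0.07690378] [-0.53759227 -0.07583244 -1.9502678 ] 49.26994442939758
```

View pics/out.png

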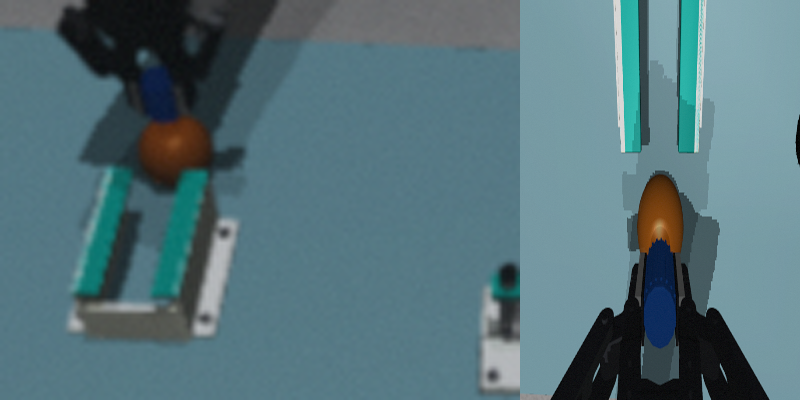

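The picture shows the flask upright and clear of the bay mouth, with the bulb ahead of the lip ends. The force reading carries its 2 N weight. I'll lift it and carry it over the ring.

Request:
move_arm([
  [[0, 0, -0.01], [0, 0, 0], -1],
  [[0, 0, -0.02], [0, 0, 0], -1],
  [[0, 0, -0.02], [0, 0, 0], -1],
  [[0, 0, -0.02], [0, 0, 0], -1],
  [[0, 0, -0.02], [0, 0, 0], -1],
  [[0, 0, -0.02], [0, 0, 0], -1],
  [[0, 0, -0.02], [0, 0, 0], -1],
  [[0, 0, -0.02], [0, 0, 0], -1],
])

```text
clock: 6.35
position: [0.4204, -0.1847, 0.1905]
ee_rot: [1.0, 0.015, 0.0, 0.0]
ft_force: [-0.5, 0.1, -1.7]
grip_width: 0.328
grasp_force: 49.3
```

Request:
move_arm([
  [[0.01, -0.02, 0], [0, 0, 0], -1],
  [[0.02, -0.04, 0], [0, 0, 0], -1],
  [[0.02, -0.04, 0], [0, 0, 0], -1],
  [[0.02, -0.04, 0], [0, 0, 0], -1],
  [[0.02, -0.04, 0], [0, 0, 0], -1],
  [[0.02, -0.04, 0], [0, 0, 0], -1],
  [[0.02, -0.04, 0], [0, 0, 0], -1],
  [[0.02, -0.04, 0], [0, 0, 0], -1],
  [[0.02, -0.04, 0], [0, 0, 0], -1],
  [[0.02, -0.04, 0], [0, 0, 0], -1],
  [[0.02, -0.04, 0], [0, 0, 0], -1],
  [[0.02, -0.04, 0], [0, 0, 0], -1],
])

```text
clock: 7.55
position: [0.5834, 0.1662, 0.1897]
ee_rot: [1.0, 0.014, 0.0, 0.0]
ft_force: [0.5, -0.3, -2.0]
grip_width: 0.325
grasp_force: 49.4
```

Request:
move_arm([
  [[0, -0.005, 0], [0, 0, 0], -1],
  [[0, 0, 0], [0, 0, 0], -1],
  [[0, 0, 0], [0, 0, 0], -1],
  [[0, 0, 0], [0, 0, 0], -1],
  [[0, 0, 0], [0, 0, 0], -1],
])

```text
clock: 8.05
position: [0.5828, 0.1676, 0.1895]
ee_rot: [1.0, 0.014, 0.0, 0.0]
ft_force: [0.8, 0.3, -1.9]
grip_width: 0.325
grasp_force: 49.6
```

```bash
python3 - <<'E'
from h import *
from workcell import manip,vision
from scipy.spatial.transform import Rotation as Ro
o=manip.get_obs();R=Ro.from_quat(o["ee_rot"]);p=o["position"]
print(o["clock"],p,o["ft_force"],o["joint_pos"].round(2))
print("delta",R.inv().apply(np.array([.5825,.169,.0758+.085])-p)/.75)
ims=[]
for n in("scene","side"):
    c=vision.camera(n);pickle.dump(c,open(n+"2.pkl","wb"))
    u,v=map(int,proj(c,[.5825,.169,.1]));u0,v0=u-33,v-40
    print(n,u0,v0,"ring axis z.066",proj(c,[.5825,.169,.066]),"flask bottom",proj(c,np.r_[p[:2],p[2]-.0758]),"rods",proj(c,[.5858,.1162,.092]),proj(c,[.5786,.2199,.092]))
    ims.append(cv2.resize(c["pixels"][v0:v0+80,u0:u0+66],None,fx=6,fy=6,interpolation=cv2.INTER_CUBIC))
cv2.imwrite("pics/hover.png",np.hstack(ims)[:,:,::-1])
E
```

```text
8.05 [0.58275619 0.16756198 0.18953411] [ 0.77866164  0.27539845 -1.91348297] [ 0.15  0.39 -0.65  1.54  0.24  1.29 -2.07]
delta [-0.00030342 -0.0019526   0.03831068]
scene 301 155 ring axis z.066 [334.64694279 202.72256221] flask bottom [334.40348719 192.71369377] rods [317.00531061 197.23519877] [351.96769007 197.23103725]
side 272 132 ring axis z.066 [305.68889883 179.40424559] flask bottom [305.64037065 169.97727665] rods [314.88002871 181.68465195] [296.59790717 167.32372393]
```

View pics/hover.png

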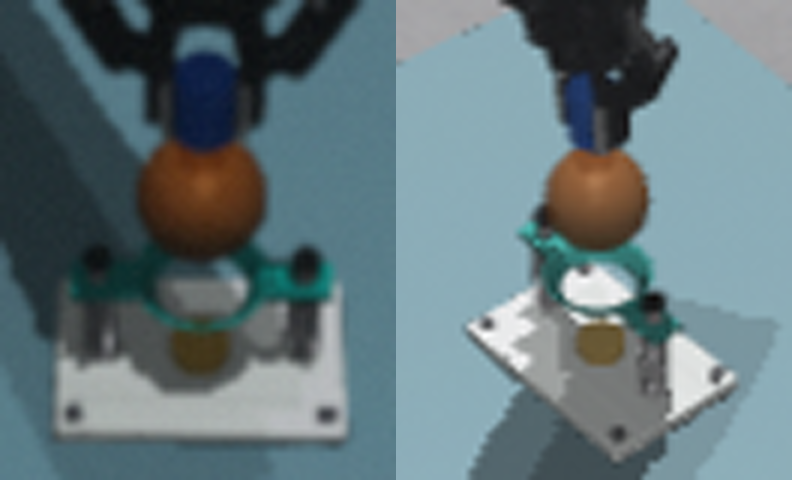

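In both views the flask's bulb is centred between the rods: 334.3 against 334.2 in scene, and 305.1 against 305.3 in side. It hangs upright over the ring, so I'll lower it.

Request:
move_arm([
  [[0, -0.001, 0.01], [0, 0, 0], -1],
  [[0, 0, 0.014], [0, 0, 0], -1],
  [[0, 0, 0.014], [0, 0, 0], -1],
  [[0, 0, 0.014], [0, 0, 0], -1],
  [[0, 0, 0.006], [0, 0, 0], -1],
  [[0, 0, 0.004], [0, 0, 0], -1],
  [[0, 0, 0], [0, 0, 0], -1],
  [[0, 0, 0], [0, 0, 0], -1],
], newtons=70)

```text
clock: 8.95
position: [0.5828, 0.1696, 0.1431]
ee_rot: [1.0, 0.014, 0.0, -0.0]
ft_force: [0.2, -0.5, -2.0]
grip_width: 0.323
grasp_force: 69.4
```

Request:
move_arm([
  [[0, 0, 0.005], [0, 0, 0], -1],
  [[0, 0, 0.005], [0, 0, 0], -1],
  [[0, 0, 0.005], [0, 0, 0], -1],
  [[0, 0, 0.005], [0, 0, 0], -1],
  [[0, 0, 0.005], [0, 0, 0], -1],
  [[0, 0, 0], [0, 0, 0], -1],
  [[0, 0, 0], [0, 0, 0], -1],
  [[0, 0, 0], [0, 0, 0], -1],
])

```text
clock: 9.75
position: [0.5831, 0.1692, 0.125]
ee_rot: [1.0, 0.014, 0.001, 0.0]
ft_force: [-2.3, -3.5, 10.0]
grip_width: 0.323
grasp_force: 70.2
```

Request:
move_arm([
  [[0, 0, 0.004], [0, 0, 0], -1],
  [[0, 0, 0.003], [0, 0, 0], -1],
  [[0, 0, 0.002], [0, 0, 0], -1],
  [[0, 0, 0], [0, 0, 0], -1],
  [[0, 0, 0], [0, 0, 0], -1],
  [[0, 0, 0], [0, 0, 0], -1],
  [[0, 0, 0], [0, 0, 0], -1],
])

```text
clock: 10.45
position: [0.5834, 0.1692, 0.1197]
ee_rot: [1.0, 0.014, 0.001, 0.0]
ft_force: [-7.7, -6.0, 22.1]
grip_width: 0.317
grasp_force: 72.0
```

```bash
python3 - <<'E'
from h import *
from workcell import manip,vision
o=manip.get_obs();p=o["position"]
print(o["clock"],p,o["ft_force"],o["torque"],o["grasp_force"])
ims=[]
for n in("scene","side"):
    c=vision.camera(n)
    u,v=map(int,proj(c,[.5825,.169,.08]));u0,v0=u-33,v-40
    print(n,u0,v0,"bulb",proj(c,[.5825,.169,.044+.025]))
    ims.append(cv2.resize(c["pixels"][v0:v0+80,u0:u0+66],None,fx=6,fy=6,interpolation=cv2.INTER_CUBIC))
cv2.imwrite("pics/down.png",np.hstack(ims)[:,:,::-1])
E
```

```text
10.45 [0.5834325  0.16917157 0.11973578] [-7.68573231 -5.99956087 22.13103243] [-1.31838176  1.94255659  0.13779932] 72.01644659042358
scene 301 159 bulb [334.66229427 202.10967484]
side 272 136 bulb [305.66797535 178.81110571]
```

View pics/down.png

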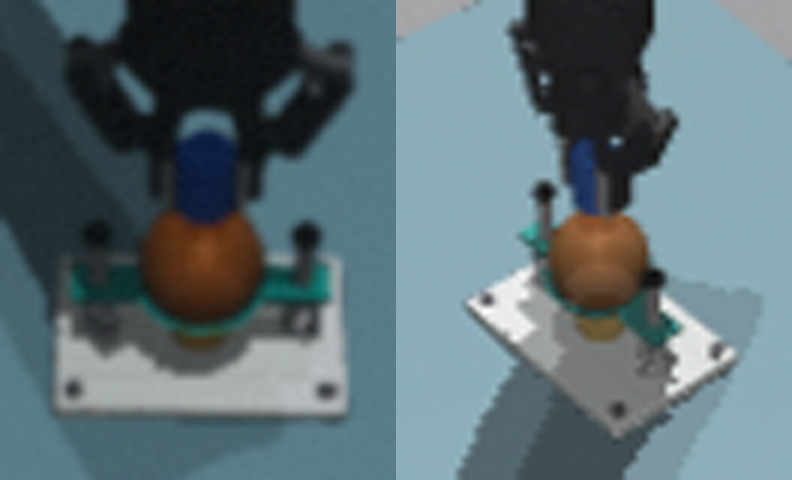

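The ring is down: the teal ring sits well below the rod caps in both views and the flask is upright. The TCP height gives an underside height of 0.044 m. The push of about 24 N exceeds the 14 N spring, so it is on the stop. The lateral force of (-8,-6) N means it is about 1 mm off axis, so I'll ease it that way.

Request:
move_arm([
  [[-0.001, 0.001, 0], [0, 0, 0], -1],
  [[-0.001, 0, 0], [0, 0, 0], -1],
  [[0, 0, 0], [0, 0, 0], -1],
  [[0, 0, 0], [0, 0, 0], -1],
  [[0, 0, 0], [0, 0, 0], -1],
  [[0, 0, 0], [0, 0, 0], -1],
  [[0, 0, 0], [0, 0, 0], -1],
])

```text
clock: 11.25
position: [0.5826, 0.1688, 0.1196]
ee_rot: [1.0, 0.014, 0.002, -0.0]
ft_force: [-3.2, -3.8, 16.6]
grip_width: 0.324
grasp_force: 71.2
```

The side load is down to (-3,-4) N and the flask presses with about 18.6 N, including its weight. That is still above the 14 N needed to hold the ring on its stop. I'll hand in while holding.

```bash
python3 - <<'E'
from workcell import manip,order
o=manip.get_obs();print(o["clock"],o["position"],o["ft_force"],abs(o["joint_velocities"]).max())
print(order.hand_in())
E
```

```text
11.25 [0.58257429 0.16883601 0.11956417] [-3.21545418 -3.84830679 16.64275981] 0.0016276344333192069
the job is handed in; nothing more can be done
None
```

I drew the flask out of the bay, seated it upright in the smaller cradle's ring, and handed the job in at 11.25 s while holding it pressed down at about 18.6 N, enough to keep the ring on its stop; `hand_in()` returned no verdict.

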